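# Slide the base plate home under the blow mould

## Robot

A 7-joint arm with a two-finger parallel gripper is mounted at the origin on the work surface. World frame = base frame: x ahead of the robot, y to its left, z up, the work surface at z = 0. Lengths are in m, angles in rad, forces in N, time in s.
With the tool pointing down it reaches from about 0.4 to 0.9 m from the base axis. Payload 5.5 kg.
Tool frame: the origin (TCP) lies midway between the tips of the shut fingers; the grasp point (between the pads) lies 19 mm behind it; z points along the fingers, y is the line along which they close (so a half turn about z gives the same grasp; the last joint's range is limited). The gripper opens to 85 mm and grips with 20 to 120 N. Pads are 22 mm wide; open, the fingers measure 114 mm over their backs; the gripper's body (76 mm by 85 mm) begins 54 mm behind the grasp point. The pads swing forward as they close: fully open they stand 13 mm farther back than shut.
Start: joints at [1.5, 0.501, -0.427, 1.55, 0.221, 1.138, -0.21], TCP at [0.213, -0.614, 0.231] pointing down, gripper open.
Joint ranges: [-2.88, 2.88], [-0.31, 2.03], [-1.54, 1.56], [0.2, 2.42], [-1.41, 4.55], [0.19, 2.02], [-2.57, 2.57]. Speed limits (rad/s): [2.57, 2.57, 3.14, 3.14, 3.14, 3.14, 3.14].

## Interface

Orientations are given as a unit quaternion [w, x, y, z].
In Python, from cell import env, cams, close_job gives the robot as it stands. The module is installed in compiled form; this text tells all that it offers.
- The arm moves only by the tool play_rows, never from a script. Its argument "motion" is a list of rows, each a list of 2 entries, a list of its own where there are three numbers: the shift along the tool's x, y, z in mm, then the turn, a rotation vector about the tool's x, y, z in degrees. A call has 1 to 12 rows; each row shifts and turns the commanded pose from where the row before left it, along the tool's axes as they then stand; what a row does not reach is not made up. A row lasts 1/12 s, in which the tool goes at most 41.7 mm and 7.16 degrees, less where a joint would pass 70% of its speed; a pose out of reach is approached as far as the arm can. A call is refused whole if a number of a shift passes 41.7 or a number of a turn 7.16, either way. A call with a gripper value outside its range is refused whole. "claw" is the opening, from 0 (shut) to 1 (fully open), set as the call begins (left out, the last holds). The fingers move at their own pace and stop on an object; the grip force is fixed at half the most. Time passes only in rows, so rows that do not move let the fingers close. It gives the time, the measured TCP pose, the force, the opening and the grip force at its end, in the units of the state.
- env.get_state(): the state, without advancing time (a new reading comes with each control period).
- cams.get_image(name): name is "side" or "top"; returns a dict with "color" (480x640x3 uint8, red, green, blue), "K" (3x3 intrinsics, pixels), "R" (3x3) and "t" (3): a world point X has camera coordinates R X + t. Camera axes: x right, y down, z forward; pixel columns grow to the right and rows downward; lengths in m; the calibration is good to about 2 mm. A picture is of the moment at which its call begins. There is no depth.
- close_job(): hands the job in; it is judged then, once.
The state is a dict: "clock": time; "qpos": joint angles; "qvel": joint speeds; "joint_efforts": joint torques, N m; "tool_pos": TCP position; "orientation": TCP orientation; "ft_force": force on the tool from outside, world axes, zero at the start; "moment": the same for the moment, N m; "finger_gap": finger opening in m; "grasp_force": force on a finger pad.
Only numpy, scipy, OpenCV 4.12 (cv2) and the standard library are available. Lean on these libraries where they do the work, as an engineer would, in place of code of your own. Each camera call takes 0.05 s, during which the arm holds its last target. There are 200 camera calls.

## Task

On the glassblower's bench, get the mould ready for blowing: take the flat wooden paddle that lies in front of the mould guide and lay it flat on the scorched rest board, then push the larger of the two dark graphite plates lengthwise into the guide's slot until it is fully home against the stop. Leave the small plate, the glass tumbler and the other tools where they are.

Things in the scene. Friction and masses are not known exactly. Their poses are not given: they have to be found in the camera images.
- plate: Larger graphite plate, loose, dark grey, flat on the bench: 140 mm (its x) by 100 mm (y) by 16 mm, corners rounded in plan (radius 12 mm), 0.3 to 0.55 kg, alike at both ends. Origin: centre of its underside. It lies before the guide's mouth, off the guide's axis on the side away from the robot, turned up to 0.45 rad from it. Too wide to grasp; slides when pushed with a few N.
- guide: Steel guide bolted to the bench, mould on top. Origin: bench level, centre of the slot; x: direction of pushing in (towards the robot's left); y: roughly back to the robot. Slot along x, no sill: 103 mm wide, 19 mm high, mouth at x = -55, end stop at x = +55 mm. The plate, home, sticks out 30 mm, its centre at x = -15 mm, y = 0. Outside width 143 mm.
- guide_mouth (a point): Middle of the slot's mouth, on the bench; axes as the guide's. From here side rails with lips over the slot's edges run along x, 25 mm high; from 42 mm past the mouth a bridge covers the slot (top 33 mm high), and on it stands the iron mould, 74 mm across, its centre 85 mm past the mouth, its top 111 mm above the bench.
- paddle: Flat wooden paddle, loose, 14 mm thick throughout, 220 mm long, 0.09 kg, lying across the way between the plate and the guide's mouth. Origin: underside, middle of its length. Along its x: blade 65 mm wide from x = -110 to -20 mm, straight handle 22 mm wide from x = -20 to +110 mm. Balances at about x = -29 mm; both faces are alike.
- board: Rest board fixed on the bench at the robot's right: scorched dark plank 280 mm (its x) by 150 mm (its y) by 18 mm thick. Origin: centre of its underside; its top lies 18 mm higher.
- small_plate: Smaller graphite plate, loose, 110 by 70 by 16 mm (x, y, z), beside the larger plate's way on the robot's side; to be left alone. Origin: centre of its underside.
- tumbler: Glass tumbler, loose, 68 mm across, 95 mm high, standing beside the guide on the side away from the robot; to be left alone. Origin: centre of its foot.
- jacks: Steel jacks (big sprung tongs), 240 mm long, 13 mm high, lying beyond the guide; to be left alone. Origin: under the middle.
- forming_block: Cup-shaped wooden forming block, 80 mm across, 48 mm high, with a handle sticking out 160 mm along its x, on the near side of the guide; to be left alone. Origin: underside of the cup.
- wire_brush: Flat brush with a wooden handle, about 200 mm long, lying near the robot at its right; to be left alone. Origin: underside.
- wax_tin: Round tin, 72 mm across, 50 mm high, near the robot at its left; to be left alone. Origin: centre of its underside.
Not all that is in view belongs to the job. Leave any orange or turquoise look-alike of the plate alone.

How it is judged:
On the way, in this order (a step that is already met when the one before it is completed fails the run):
1. the paddle lies flat and still on the rest board, let go (x of paddle in the frame of board between -0.14 and 0.14 m and y of paddle in the frame of board between -0.075 and 0.075 m and z of paddle in the frame of board between 0.014 and 0.04 m and angle between the z axis of paddle and the z axis of board, either way round below 0.12 rad and linear speed of paddle below 0.01 m/s and contact force between the fingers and paddle below 0.1 N), for 0.2 s.
2. then the larger plate is fully home in the slot (x of plate in the frame of guide between -0.0185 and -0.01 m and y of plate in the frame of guide between -0.004 and 0.004 m and z of plate in the frame of guide below 0.005 m and angle between the x axis of plate and the x axis of guide, either way round below 0.06 rad), for 0.2 s.
At the end, for the whole second after the job is handed in: The larger plate is in the guide's slot, at most 3.5 mm short of the end stop, in line with the slot and flat on the bench; the paddle lies flat on the rest board (within 0.12 rad) with its middle over the board; both are at rest (all of step 2 and linear speed of each of plate, paddle below 0.01 m/s and x of paddle in the frame of board between -0.14 and 0.14 m and y of paddle in the frame of board between -0.075 and 0.075 m and z of paddle in the frame of board between 0.014 and 0.04 m and angle between the z axis of paddle and the z axis of board, either way round below 0.12 rad); the robot touches nothing.
It fails at once if the smaller plate is moved more than 20 mm (distance of small_plate from where it was at the start of the episode above 0.02 m).
It fails at once if the tumbler is moved more than 15 mm or tipped (distance of tumbler from where it was at the start of the episode above 0.015 m or angle between tumbler's own z axis and vertical above 0.3 rad).
It fails at once if the jacks, forming block, brush or wax tin is moved more than 30 mm (distance of any of jacks, forming_block, wire_brush, wax_tin from where it was at the start of the episode above 0.03 m).
It also fails if it takes over 72 s, if anything falls off the work surface, if the arm or the gripper's body presses on something with over 40 N, if the wrist force passes 120 N, or if a joint passes its speed limit or range.

## Working session

There is one attempt and no reset: what is moved stays moved. The work goes in short steps, Python scripts to look and compute and a tool call to move; the robot and the scene stay as the last step left them, time stands still between calls to the robot, and variables do not carry over. Pictures are saved under pics/ and viewed, at most 10 in all, crops included, and the job is handed in when it is done.

Besides the shell and the picture viewer there is one more tool, called after "Emit:" as name([rows], argument=value, ...), one row to a line, values as JSON. play_rows: Moves the arm, as the interface text tells. Its arguments: {"type":"object","properties":{"motion":{"type":"array","items":{"type":"array"}},"claw":{"type":"number"}},"required":["motion"]}

```bash
mkdir -p pics; cat > h.py <<'E'
import numpy as np, cv2
from cell import env, cams, close_job
def snap(n,f):
    d=cams.get_image(n); cv2.imwrite('pics/'+f,cv2.cvtColor(d['color'],cv2.COLOR_RGB2BGR)); np.savez('pics/'+n+'.npz',**d); return d
def px2w(d,uv,z):
    R,t,K=np.array(d['R']),np.array(d['t']),np.array(d['K'])
    c=-R.T@t; o=[]
    for u,v in uv:
        r=R.T@np.linalg.inv(K)@[u,v,1]; o.append(c+r*(z-c[2])/r[2])
    return np.array(o)
def w2px(d,X):
    p=(np.array(d['R'])@np.array(X).T).T+np.array(d['t']); p=p@np.array(d['K']).T; return p[:,:2]/p[:,2:]
E
python3 - <<'E'
from h import *
for n in('top','side'):
    d=snap(n,n+'0.png'); print(n,d['K'].tolist() if hasattr(d['K'],'tolist') else d['K'],(-np.array(d['R']).T@d['t']).round(3),np.array(d['R']).round(3).tolist())
s=env.get_state(); print(s)
E
```

```text
top [[595.086134442394, 0.0, 328.27919729755934], [0.0, 595.086134442394, 237.02951043702114], [0.0, 0.0, 1.0]] [0.338 0.024 1.359] [[-0.003, -1.0, 0.011], [-0.992, 0.002, -0.124], [0.124, -0.012, -0.992]]
side [[466.8981769679221, 0.0, 319.63842965710654], [0.0, 466.8981769679221, 241.92566050554822], [0.0, 0.0, 1.0]] [-0.16   0.698  0.802] [[-0.724, -0.69, -0.018], [-0.412, 0.454, -0.79], [0.553, -0.565, -0.613]]
{'clock': 0.1, 'qpos': array([ 1.50024596,  0.50173705, -0.42675857,  1.55134522,  0.22079749,
        1.13830894, -0.21031461]), 'qvel': array([-3.00493954e-04,  2.29712909e-05, -6.19074048e-04, -4.44144101e-03,
        1.10776803e-03,  1.28386530e-04, -8.31414506e-04]), 'joint_efforts': array([-1.12626393e-02, -5.70815492e+01, -5.83868712e+00, -2.81746083e+01,
        1.05090285e-02,  5.62292640e-03,  1.89263329e-05]), 'tool_pos': array([ 0.21266133, -0.61356444,  0.23036953]), 'orientation': array([-8.66435408e-04,  9.86109095e-01,  1.66096612e-01, -1.28511451e-04]), 'ft_force': array([ 0.16756528, -0.33396033,  0.13477183]), 'moment': array([-0.00576807, -0.03128343, -0.05702256]), 'grasp_force': 0.0, 'finger_gap': 0.0854006136814373}
```

View pics/top0.png

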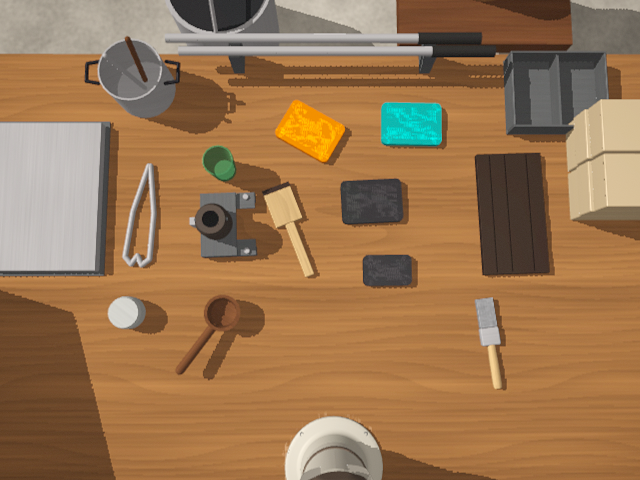

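View pics/side0.png

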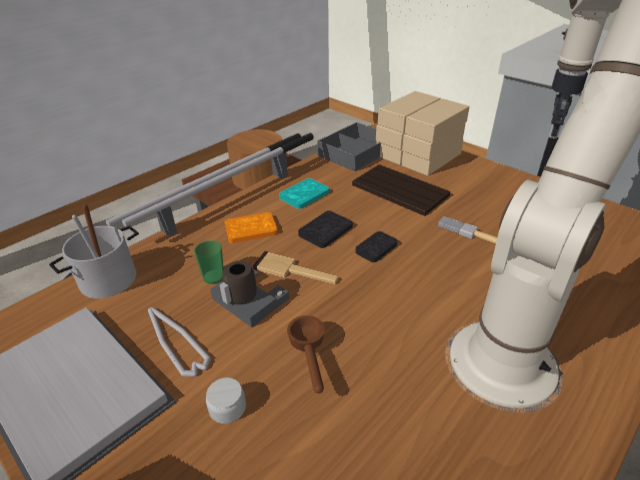

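The top view shows the paddle from (282,190) to (308,275), the plate at about (372,201), the guide around (225,225) and the board at about (512,214). The tumbler is at (218,163) and the small plate at (388,270). I'll enlarge the work area next.

```bash
python3 - <<'E'
import cv2
i=cv2.imread('pics/top0.png')[140:300,180:430]
cv2.imwrite('pics/c0.png',cv2.resize(i,None,fx=3.2,fy=3.2,interpolation=cv2.INTER_CUBIC))
E
```

```text
(no output)
```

View pics/c0.png

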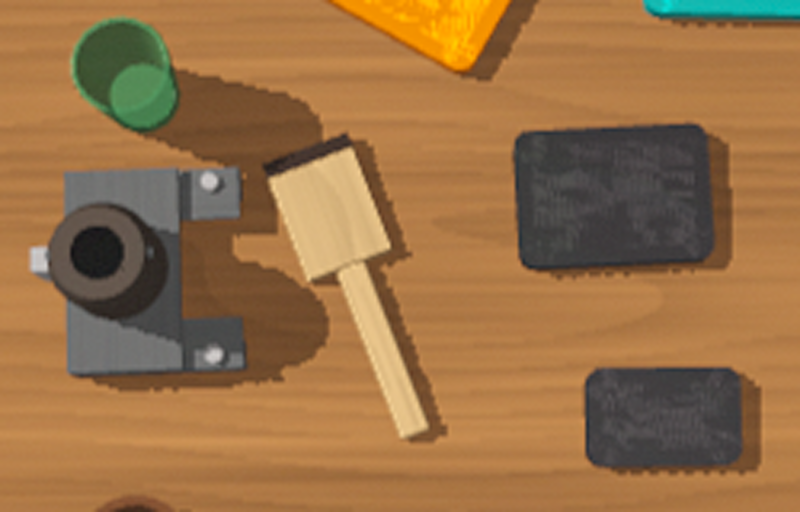

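```bash
python3 - <<'E'
from h import *
d=dict(np.load('pics/top.npz'))
c=lambda L:[(u/3.2+180-.3,v/3.2+140-.3) for u,v in L]
def ang(v): return np.degrees(np.arctan2(v[1],v[0])).round(1)
def show(n,L,z):
    p=px2w(d,L,z)[:,:2]; print(n,p.round(4).tolist(),'mean',p.mean(0).round(4),'sides',np.linalg.norm(p-np.roll(p,-1,0),axis=1).round(4),[ang(x) for x in np.roll(p,-1,0)-p]); return p
p=show('blade',c([(265,172),(347,135),(391,246),(312,280)]),.014)
e=show('hend',c([(403,438),(428,428)]),.014)
h=e.mean(0); b=p[:2].mean(0); print('paddle mid',(h+b)/2,'len',np.linalg.norm(h-b),'ang',ang(h-b))
show('plate',c([(515,132),(706,124),(715,262),(523,270)]),.016)
show('small',c([(585,368),(741,368),(742,467),(587,467)]),.016)
show('bridge',c([(65,172),(180,168),(185,372),(68,375)]),.033)
show('rails',c([(240,168),(240,217),(243,320),(244,370)]),.025)
show('board',[(475,154),(541,153),(550,273),(482,275)],.018)
show('tumblerfoot',c([(143,97)]),.0)
E
```

```text
blade [[0.6064, 0.1584], [0.6335, 0.0997], [0.5526, 0.0679], [0.5281, 0.1241]] mean [0.5802 0.1125] sides [0.0646 0.0869 0.0613 0.0855] [np.float64(-65.3), np.float64(-158.5), np.float64(113.5), np.float64(23.6)]
hend [[0.4154, 0.0591], [0.4224, 0.0415]] mean [0.4189 0.0503] sides [0.019 0.019] [np.float64(-68.3), np.float64(111.7)]
paddle mid [0.5194431  0.08966259] len 0.2159123596316611 ang -158.6
plate [[0.6351, -0.0212], [0.6409, -0.1589], [0.5404, -0.1635], [0.5348, -0.0263]] mean [ 0.5878 -0.0925] sides [0.1379 0.1007 0.1373 0.1005] [np.float64(-87.6), np.float64(-177.4), np.float64(92.3), np.float64(2.9)]
small [[0.4646, -0.0698], [0.4643, -0.1806], [0.3943, -0.1798], [0.3946, -0.0705]] mean [ 0.4294 -0.1252] sides [0.1107 0.0701 0.1093 0.07  ] [np.float64(-90.1), np.float64(179.4), np.float64(89.8), np.float64(0.6)]
bridge [[0.6028, 0.2976], [0.6056, 0.2165], [0.4608, 0.2108], [0.4588, 0.2922]] mean [0.532  0.2543] sides [0.0811 0.145  0.0814 0.1441] [np.float64(-88.0), np.float64(-177.7), np.float64(91.4), np.float64(2.2)]
rails [[0.6072, 0.1751], [0.5718, 0.1746], [0.4982, 0.1717], [0.4628, 0.1705]] mean [0.535 0.173] sides [0.0354 0.0737 0.0354 0.1444] [np.float64(-179.3), np.float64(-177.7), np.float64(-178.2), np.float64(1.8)]
board [[0.6982, -0.3331], [0.7005, -0.4868], [0.4218, -0.494], [0.4177, -0.3395]] mean [ 0.5596 -0.4134] sides [0.1538 0.2788 0.1546 0.2805] [np.float64(-89.1), np.float64(-178.5), np.float64(91.5), np.float64(1.3)]
tumblerfoot [[0.6649, 0.2491]] mean [0.6649 0.2491] sides [0.] [np.float64(0.0)]
```

Emit:
play_rows([
  [[0,0,0],[0,0,-2.3]],
  [[10,-10,0],[0,0,0]],
  [[22,-22,0],[0,0,0]],
  [[24,-24,0],[0,0,0]],
  [[24,-24,0],[0,0,0]],
  [[24,-24,0],[0,0,0]],
  [[24,-24,0],[0,0,0]],
  [[24,-24,0],[0,0,0]],
  [[24,-24,0],[0,0,0]],
  [[24,-24,0],[0,0,0]],
  [[24,-24,0],[0,0,0]],
  [[24,-24,0],[0,0,0]],
], claw=1)

```text
clock: 1.1
tool_pos: [0.3533, -0.2909, 0.2311]
orientation: [-0.0, 0.983, 0.186, -0.0]
ft_force: [0.9, 0.6, -0.5]
finger_gap: 0.0853
grasp_force: 0.0
```

Emit:
play_rows([
  [[24,-24,0],[0,0,0]],
  [[24,-24,0],[0,0,0]],
  [[24,-24,0],[0,0,0]],
  [[24,-24,0],[0,0,0]],
  [[24,-24,0],[0,0,0]],
  [[24,-24,10],[0,0,0]],
  [[24,-24,10],[0,0,0]],
  [[24,-24,20],[0,0,0]],
  [[24,-24,20],[0,0,0]],
  [[24,-24,20],[0,0,0]],
  [[24,-24,20],[0,0,0]],
  [[0,0,0],[0,0,0]],
])

```text
clock: 2.1
tool_pos: [0.5017, 0.0581, 0.1282]
orientation: [-0.003, 0.982, 0.191, -0.001]
ft_force: [0.0, 1.2, 0.9]
finger_gap: 0.0852
grasp_force: 0.0
```

```bash
cat >> h.py <<'E'
from scipy.spatial.transform import Rotation as Ro
def go(p,yaw):
    "tool-frame shift (mm) and z-turn (deg) from the measured pose"
    s=env.get_state(); q=np.array(s['orientation']); R=Ro.from_quat(np.r_[q[1:],q[0]])
    y=np.degrees(np.arctan2(*R.as_matrix()[[1,0],0])); 
    v=np.array(p)-s['tool_pos']; a=np.radians(y)
    print('t',s['clock'],'pos',s['tool_pos'].round(4),'yaw',y.round(2),'z',R.as_matrix()[:,2].round(3),'F',s['ft_force'].round(1),'gap',round(s['finger_gap'],4),'grip',s['grasp_force'])
    print('shift now-axes',(R.inv().apply(v)*1000).round(1),'turn z',round(y-yaw,2),'shift in turned axes',(Ro.from_euler('ZX',[yaw,180],degrees=True).inv().apply(v)*1000).round(1))
E
python3 -c "
from h import *
go([.5194,.0897,.004],21.4)"
```

```text
t 2.1 pos [0.5017 0.0581 0.1282] yaw 21.99 z [-0.003  0.006 -1.   ] F [0.  1.2 0.9] gap 0.0852 grip 0.0
shift now-axes [ 28.3 -21.8 124.4] turn z 0.59 shift in turned axes [ 28.  -23.  124.2]
```

Emit:
play_rows([
  [[14,-12,0],[0,0,0]],
  [[14,-12,0],[0,0,0]],
  [[0,0,25],[0,0,0]],
  [[0,0,30],[0,0,0]],
  [[0,0,25],[0,0,0]],
  [[0,0,10],[0,0,0]],
  [[0,0,0],[0,0,0]],
  [[0,0,0],[0,0,0]],
])

```text
clock: 2.77
tool_pos: [0.5197, 0.0822, 0.0415]
orientation: [-0.0, 0.983, 0.186, -0.0]
ft_force: [1.1, -0.2, 0.2]
finger_gap: 0.0853
grasp_force: 0.0
```

```bash
python3 -c "
from h import *
go([.5194,.0897,.004],21.4)
d=snap('top','top1.png'); 
i=cv2.imread('pics/top1.png')[140:300,180:430]; cv2.imwrite('pics/c1.png',cv2.resize(i,None,fx=3.2,fy=3.2,interpolation=cv2.INTER_CUBIC))"
```

```text
t 2.7667 pos [0.5197 0.0822 0.0415] yaw 21.44 z [-0.001  0.    -1.   ] F [ 1.1 -0.2  0.2] gap 0.0853 grip 0.0
shift now-axes [ 2.5 -7.  37.5] turn z 0.04 shift in turned axes [ 2.5 -7.1 37.5]
```

View pics/c1.png

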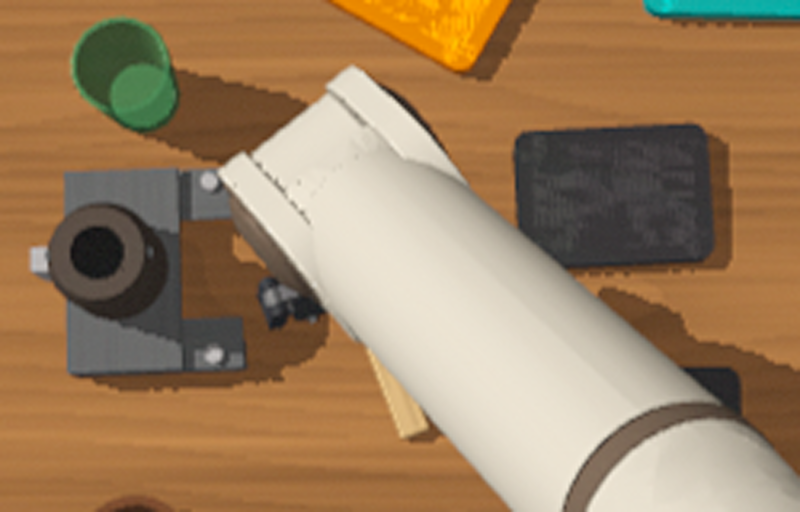

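The arm hides the grasp. One finger shows at crop (270,300), inside the open slot between the rails, so it is clear of the guide. I'll partly close the gripper, go down and grip.

Emit:
play_rows([
  [[2.5,-7,0],[0,0,0]],
  [[0,0,0],[0,0,0]],
  [[0,0,12],[0,0,0]],
  [[0,0,12],[0,0,0]],
  [[0,0,8],[0,0,0]],
  [[0,0,5],[0,0,0]],
  [[0,0,0],[0,0,0]],
], claw=0.6)

```text
clock: 3.4
tool_pos: [0.5182, 0.0892, 0.0025]
orientation: [-0.0, 0.983, 0.186, -0.002]
ft_force: [-0.2, -0.3, -0.4]
finger_gap: 0.051
grasp_force: 0.0
```

Emit:
play_rows([
  [[0,0,0],[0,0,0]],
  [[0,0,0],[0,0,0]],
  [[0,0,0],[0,0,0]],
  [[0,0,0],[0,0,0]],
  [[0,0,0],[0,0,0]],
  [[0,0,0],[0,0,0]],
  [[0,0,0],[0,0,0]],
  [[0,0,0],[0,0,0]],
], claw=0)

```text
clock: 4.07
tool_pos: [0.5201, 0.0897, 0.0048]
orientation: [0.0, 0.983, 0.186, 0.0]
ft_force: [-1.2, 0.0, 4.7]
finger_gap: 0.02
grasp_force: 59.4
```

Emit:
play_rows([
  [[0,0,-5],[0,0,0]],
  [[0,0,-12],[0,0,0]],
  [[0,0,-20],[0,0,0]],
  [[0,0,-25],[0,0,0]],
  [[0,0,-25],[0,0,0]],
  [[0,0,-15],[0,0,0]],
  [[0,0,0],[0,0,5]],
  [[0,0,0],[0,0,5]],
  [[0,0,0],[0,0,5]],
  [[0,0,0],[0,0,5]],
  [[0,0,0],[0,0,0]],
])

```text
clock: 4.98
tool_pos: [0.5195, 0.0894, 0.1071]
orientation: [0.0, 1.0, 0.011, 0.0]
ft_force: [-1.0, 0.2, -0.6]
finger_gap: 0.0199
grasp_force: 58.8
```

```bash
python3 -c "
from h import *
go([.5596,-.4134,.023],1.4)"
```

```text
t 4.9833 pos [0.5195 0.0894 0.1071] yaw 1.25 z [ 0. -0. -1.] F [-1.   0.2 -0.6] gap 0.0199 grip 58.813709020614624
shift now-axes [ 29.  503.5  84.3] turn z -0.15 shift in turned axes [ 27.8 503.6  84.1]
```

Gripped at the height expected; the force on the tool matches the light paddle. Now I'll carry it over.

Emit:
play_rows([
  [[1,12,0],[0,0,0]],
  [[2,24,0],[0,0,0]],
  [[2,32,0],[0,0,0]],
  [[2,36,0],[0,0,0]],
  [[2,36,0],[0,0,0]],
  [[2,36,0],[0,0,0]],
  [[2,36,0],[0,0,0]],
  [[2,36,0],[0,0,0]],
  [[2,36,0],[0,0,0]],
  [[2,36,0],[0,0,0]],
  [[2,36,0],[0,0,0]],
  [[2,36,0],[0,0,0]],
])

```text
clock: 5.98
tool_pos: [0.5512, -0.3048, 0.1064]
orientation: [-0.0, 1.0, 0.013, -0.0]
ft_force: [0.2, -0.2, -1.2]
finger_gap: 0.0199
grasp_force: 58.8
```

Emit:
play_rows([
  [[2,36,0],[0,0,0]],
  [[2,36,0],[0,0,0]],
  [[2,24,0],[0,0,0]],
  [[0,12,0],[0,0,0]],
  [[0,4,0],[0,0,0]],
  [[0,0,15],[0,0,0]],
  [[0,0,20],[0,0,0]],
  [[0,0,20],[0,0,0]],
  [[0,0,10],[0,0,0]],
  [[0,0,0],[0,0,0]],
  [[0,0,0],[0,0,0]],
])

```text
clock: 6.9
tool_pos: [0.5612, -0.4113, 0.0405]
orientation: [-0.001, 1.0, 0.014, -0.001]
ft_force: [-0.1, 0.1, 0.2]
finger_gap: 0.0202
grasp_force: 58.8
```

```bash
python3 -c "
from h import *
go([.5596,-.4134,.023],1.4)
snap('side','side2.png'); snap('top','top2.png')
a=cv2.imread('pics/side2.png')[120:300,320:520]; b=cv2.imread('pics/top2.png')[130:310,420:620]
cv2.imwrite('pics/c2.png',cv2.resize(np.hstack([a,b]),None,fx=2,fy=2,interpolation=cv2.INTER_CUBIC))"
```

```text
t 6.9 pos [ 0.5612 -0.4113  0.0405] yaw 1.58 z [-0.001  0.002 -1.   ] F [-0.1  0.1  0.2] gap 0.0202 grip 58.84205460548401
shift now-axes [-1.6  2.  17.5] turn z 0.18 shift in turned axes [-1.7  2.  17.5]
```

View pics/c2.png

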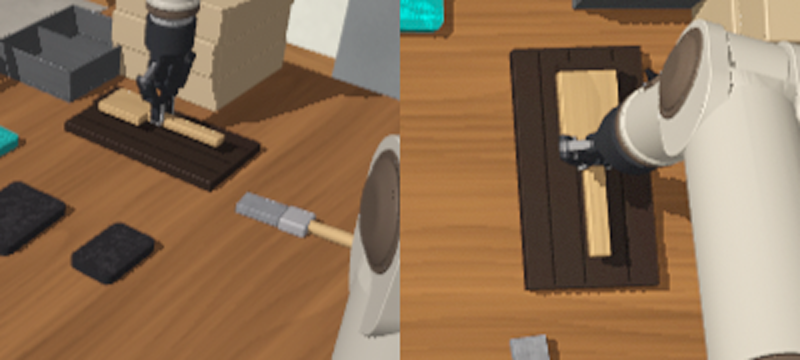

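The paddle is held level over the board, with the blade at crop (588,100) and the handle end at (598,250), both inside the board's outline. I'll lower it the last 17 mm and let go.

Emit:
play_rows([
  [[0,2,6],[0,0,0]],
  [[0,0,5],[0,0,0]],
  [[0,0,3],[0,0,0]],
  [[0,0,2],[0,0,0]],
  [[0,0,1.5],[0,0,0]],
  [[0,0,0],[0,0,0]],
  [[0,0,0],[0,0,0]],
])

```text
clock: 7.58
tool_pos: [0.5613, -0.4155, 0.0238]
orientation: [-0.0, 1.0, 0.012, 0.0]
ft_force: [0.7, -0.0, -1.0]
finger_gap: 0.0202
grasp_force: 58.8
```

Emit:
play_rows([
  [[0,0,0],[0,0,0]],
  [[0,0,0],[0,0,0]],
  [[0,0,0],[0,0,0]],
  [[0,0,0],[0,0,0]],
  [[0,0,0],[0,0,0]],
  [[0,0,0],[0,0,0]],
  [[0,0,-5],[0,0,0]],
  [[0,0,-20],[0,0,0]],
  [[0,0,-30],[0,0,0]],
  [[0,0,-30],[0,0,0]],
  [[0,0,-15],[0,0,0]],
  [[0,0,0],[0,0,0]],
], claw=0.6)

```text
clock: 8.58
tool_pos: [0.5641, -0.4171, 0.1293]
orientation: [0.002, 1.0, 0.012, 0.003]
ft_force: [0.6, 0.6, 0.4]
finger_gap: 0.0515
grasp_force: 0.0
```

Emit:
play_rows([
  [[2,-8,0],[0,0,-0.7]],
  [[6,-20,0],[0,0,0]],
  [[9,-30,0],[0,0,0]],
  [[10,-33,0],[0,0,0]],
  [[10,-33,0],[0,0,0]],
  [[10,-33,0],[0,0,0]],
  [[10,-33,0],[0,0,0]],
  [[10,-33,0],[0,0,0]],
  [[10,-33,0],[0,0,0]],
  [[10,-33,0],[0,0,0]],
  [[6,-20,0],[0,0,0]],
  [[0,-10,0],[0,0,0]],
], claw=0.5)

```text
clock: 9.58
tool_pos: [0.642, -0.0868, 0.1223]
orientation: [-0.002, 1.0, 0.022, -0.001]
ft_force: [0.4, 0.5, 1.1]
finger_gap: 0.0425
grasp_force: 0.0
```

Emit:
play_rows([
  [[0,0,0],[0,0,0]],
  [[0,0,0],[0,0,0]],
  [[0,0,0],[0,0,0]],
])

```text
clock: 9.83
tool_pos: [0.6415, -0.0964, 0.1229]
orientation: [0.001, 1.0, 0.017, -0.001]
ft_force: [-0.2, 0.2, 0.5]
finger_gap: 0.0427
grasp_force: 0.0
```

```bash
python3 -c "
from h import *
go([.667,-.0915,.003],2.1)
snap('top','top3.png'); snap('side','side3.png')
a=cv2.imread('pics/top3.png')[100:300,380:580]; b=cv2.imread('pics/top3.png')[100:300,240:440]
cv2.imwrite('pics/c3.png',cv2.resize(np.hstack([b,a]),None,fx=2,fy=2,interpolation=cv2.INTER_CUBIC))"
```

```text
t 9.8333 pos [ 0.6415 -0.0964  0.1229] yaw 1.97 z [-0.002 -0.002 -1.   ] F [-0.2  0.2  0.5] gap 0.0427 grip 0.0
shift now-axes [ 25.9  -4.2 119.9] turn z -0.13 shift in turned axes [ 25.7  -3.9 119.9]
```

View pics/c3.png

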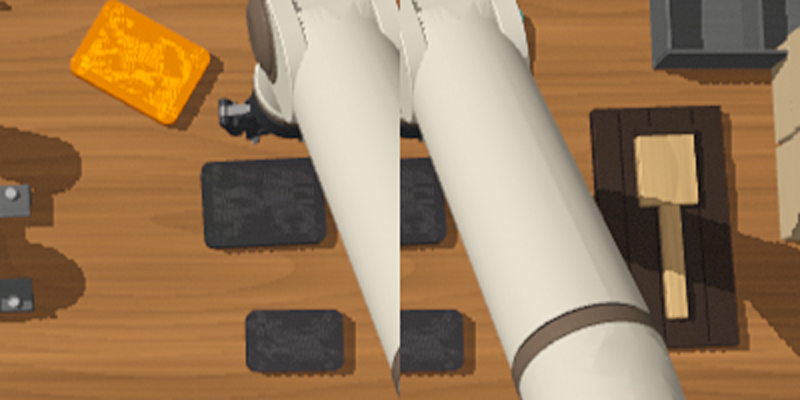

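The paddle lies free on the board, at crop (668,170) to (676,318), and the plate is still where it was. Next I'll go down behind the plate's far side.

Emit:
play_rows([
  [[13,-2,0],[0,0,0]],
  [[13,-2,0],[0,0,0]],
  [[0,0,0],[0,0,0]],
  [[0,0,20],[0,0,0]],
  [[0,0,25],[0,0,0]],
  [[0,0,25],[0,0,0]],
  [[0,0,20],[0,0,0]],
  [[0,0,15],[0,0,0]],
  [[0,0,10],[0,0,0]],
  [[0,0,4],[0,0,0]],
  [[0,0,0],[0,0,0]],
])

```text
clock: 10.85
tool_pos: [0.6678, -0.0888, 0.0042]
orientation: [-0.0, 1.0, 0.018, -0.001]
ft_force: [0.3, 0.5, 1.1]
finger_gap: 0.0426
grasp_force: 0.0
```

Emit:
play_rows([
  [[-4,0,0],[0,0,0]],
  [[-4,0,0],[0,0,0]],
  [[-4,0,0],[0,0,0]],
  [[-4,0,0],[0,0,0]],
  [[-2,0,0],[0,0,0]],
  [[0,0,0],[0,0,0]],
])

```text
clock: 11.35
tool_pos: [0.65, -0.0893, 0.0053]
orientation: [0.0, 1.0, 0.019, 0.0]
ft_force: [0.1, 0.6, 0.3]
finger_gap: 0.0428
grasp_force: 0.0
```

Emit:
play_rows([
  [[-3,0,0],[0,0,0]],
  [[-3,0,0],[0,0,0]],
  [[-3,0,0],[0,0,0]],
  [[-3,0,0],[0,0,0]],
  [[0,0,0],[0,0,0]],
])

```text
clock: 11.77
tool_pos: [0.638, -0.0895, 0.005]
orientation: [0.0, 1.0, 0.019, 0.0]
ft_force: [0.8, 0.4, 2.0]
finger_gap: 0.0427
grasp_force: 0.6
```

Emit:
play_rows([
  [[-3,0,0],[0,0,0]],
  [[-3,0,0],[0,0,0]],
  [[-3,0,0],[0,0,0]],
  [[-3,0,0],[0,0,0]],
  [[-3,0,0],[0,0,0]],
  [[-3,0,0],[0,0,0]],
  [[-3,0,0],[0,0,0]],
  [[-3,0,0],[0,0,0]],
  [[-3,0,0],[0,0,0]],
  [[-2,0,0],[0,0,0]],
  [[0,0,0],[0,0,0]],
  [[0,0,0],[0,0,0]],
])

```text
clock: 12.77
tool_pos: [0.6083, -0.0907, 0.0044]
orientation: [0.0, 1.0, 0.019, -0.001]
ft_force: [-0.7, 0.5, 0.9]
finger_gap: 0.0427
grasp_force: 0.2
```

Emit:
play_rows([
  [[10,0,0],[0,0,0]],
  [[10,0,0],[0,0,0]],
  [[0,0,-20],[0,0,0]],
  [[0,0,-30],[0,0,0]],
  [[0,0,-30],[0,0,0]],
  [[0,25,0],[0,0,0]],
  [[0,35,0],[0,0,0]],
  [[0,35,0],[0,0,0]],
  [[0,35,0],[0,0,0]],
  [[0,25,0],[0,0,0]],
  [[0,0,0],[0,0,0]],
])

```text
clock: 13.68
tool_pos: [0.6323, -0.2546, 0.0835]
orientation: [0.002, 1.0, 0.014, -0.002]
ft_force: [0.1, -1.6, 0.3]
finger_gap: 0.0428
grasp_force: 0.0
```

```bash
python3 -c "
from h import *
go([.667,-.0915,.003],2.1)
snap('top','top4.png')
a=cv2.imread('pics/top4.png')[150:300,230:430]
cv2.imwrite('pics/c4.png',cv2.resize(a,None,fx=4,fy=4,interpolation=cv2.INTER_CUBIC))"
```

```text
t 13.6833 pos [ 0.6323 -0.2546  0.0835] yaw 1.55 z [-0.003 -0.005 -1.   ] F [ 0.1 -1.6  0.3] gap 0.0428 grip 0.0
shift now-axes [  39.4 -162.5   79.6] turn z -0.55 shift in turned axes [  40.6 -161.7   80.5]
```

View pics/c4.png

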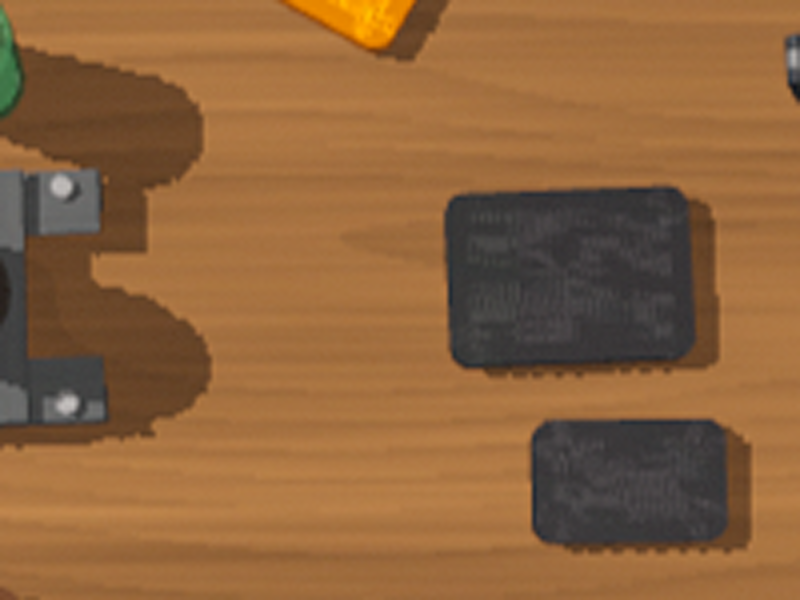

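The plate now has corners at crop (446,197), (686,187), (694,358) and (453,368). The rail mouths are at (100,168)–(102,232) and (105,356)–(106,422), and the small plate hasn't moved. I'll work out what's left to do.

```bash
python3 - <<'E'
from h import *
d=dict(np.load('pics/top.npz'))
c=lambda L:[(u/4+230-.4,v/4+150-.4) for u,v in L]
p=px2w(d,c([(446,197),(686,187),(694,358),(453,368)]),.016)[:,:2]
r=px2w(d,c([(101,168),(102,232),(105,356),(106,422)]),.025)[:,:2]
m=p.mean(0); ax=(p[0]+p[3]-p[1]-p[2])/2; print(p.round(4).tolist(),m.round(4),'ang',np.degrees(np.arctan2(ax[1],ax[0])),np.degrees(np.arctan2(*(p[0]-p[3])[::-1])))
print(r.round(4).tolist(),r.mean(0),np.degrees(np.arctan2(*(r[0]-r[3])[::-1])))
g=r.mean(0)
for a in(91.5,92,92.5):
    t=np.radians(a); print(a,'lateral of plate',((m-g)@[np.sin(t),-np.cos(t)]).round(4),'along',(m-g)@[np.cos(t),np.sin(t)])
E
```

```text
[[0.5933, -0.022], [0.599, -0.1599], [0.5, -0.1627], [0.4946, -0.0254]] [ 0.5467 -0.0925] ang 92.32126273301247 1.970575254510763
[[0.6086, 0.1747], [0.5716, 0.1737], [0.5007, 0.1712], [0.4633, 0.1702]] [0.53603919 0.17247285] 1.793820070659586
91.5 lateral of plate 0.0037 along -0.2651625419988958
92 lateral of plate 0.0014 along -0.26518494267475196
92.5 lateral of plate -0.0009 along -0.26518714849051817
```

```bash
python3 -c "
from h import *
go([.5495,-.193,.004],92.2); print(env.get_state()['qpos'].round(2))"
```

```text
t 13.7333 pos [ 0.6328 -0.2503  0.0835] yaw 1.71 z [-0.003 -0.002 -1.   ] F [0.2 0.5 0.4] gap 0.0428 grip 0.0
shift now-axes [-81.3 -59.9  79.6] turn z -90.49 shift in turned axes [ 60.5 -81.   79.5]
[ 0.71  0.75 -0.55  1.57  0.45  0.96 -1.53]
```

Emit:
play_rows([
  [[-10,0,0],[0,0,-3.5]],
  [[0,0,0],[0,0,-7]],
  [[0,0,0],[0,0,-7]],
  [[0,0,0],[0,0,-7]],
  [[0,0,0],[0,0,-7]],
  [[0,0,0],[0,0,-7]],
  [[0,0,0],[0,0,-7]],
  [[0,0,0],[0,0,-7]],
  [[0,0,0],[0,0,-7]],
  [[0,0,0],[0,0,-7]],
  [[0,0,0],[0,0,-7]],
  [[0,0,0],[0,0,-7]],
], claw=0.5)

```text
clock: 14.73
tool_pos: [0.6244, -0.2431, 0.0843]
orientation: [-0.001, 0.748, 0.663, -0.0]
ft_force: [-0.3, -0.1, -0.4]
finger_gap: 0.0427
grasp_force: 0.0
```

Emit:
play_rows([
  [[0,0,0],[0,0,-7]],
  [[0,0,0],[0,0,-3]],
  [[15,-20,0],[0,0,0]],
  [[15,-20,0],[0,0,0]],
  [[15,-20,0],[0,0,0]],
  [[5,-5,0],[0,0,0]],
  [[0,0,0],[0,0,0]],
  [[0,0,0],[0,0,0]],
])

```text
clock: 15.4
tool_pos: [0.558, -0.1977, 0.085]
orientation: [0.0, 0.69, 0.724, -0.0]
ft_force: [0.7, 0.4, 0.1]
finger_gap: 0.0428
grasp_force: 0.0
```

```bash
python3 -c "
from h import *
go([.5495,-.193,.004],92.2); print(env.get_state()['qpos'].round(2))"
```

```text
t 15.4 pos [ 0.558  -0.1977  0.085 ] yaw 92.71 z [ 0. -0. -1.] F [0.7 0.4 0.1] gap 0.0428 grip 0.0
shift now-axes [ 5.1 -8.3 81. ] turn z 0.51 shift in turned axes [ 5.  -8.4 81. ]
[ 0.96  0.75 -0.93  1.8   0.72  0.97 -0.22]
```

Emit:
play_rows([
  [[5,-8.5,0],[0,0,0.5]],
  [[0,0,20],[0,0,0]],
  [[0,0,25],[0,0,0]],
  [[0,0,20],[0,0,0]],
  [[0,0,12],[0,0,0]],
  [[0,0,4],[0,0,0]],
  [[0,0,0],[0,0,0]],
  [[0,0,0],[0,0,0]],
  [[6,0,0],[0,0,0]],
  [[6,0,0],[0,0,0]],
  [[4,0,0],[0,0,0]],
  [[0,0,0],[0,0,0]],
])

```text
clock: 16.4
tool_pos: [0.549, -0.1757, 0.0047]
orientation: [0.0, 0.693, 0.721, 0.001]
ft_force: [-0.3, -0.4, 0.1]
finger_gap: 0.0429
grasp_force: 0.0
```

```bash
python3 -c "
from h import *
go([.538,.131,.004],92.1)"
```

```text
t 16.4 pos [ 0.549  -0.1757  0.0047] yaw 92.26 z [ 0.001  0.    -1.   ] F [-0.3 -0.4  0.1] gap 0.0429 grip 0.0
shift now-axes [306.9   1.1   0.8] turn z 0.16 shift in turned axes [3.069e+02 3.000e-01 7.000e-01]
```

Emit:
play_rows([
  [[3,0,0],[0,0,0]],
  [[5,0,0],[0,0,0]],
  [[7,0,0],[0,0,0]],
  [[7,0,0],[0,0,0]],
  [[7,0,0],[0,0,0]],
  [[7,0,0],[0,0,0]],
  [[7,0,0],[0,0,0]],
  [[7,0,0],[0,0,0]],
  [[7,0,0],[0,0,0]],
  [[7,0,0],[0,0,0]],
  [[7,0,0],[0,0,0]],
  [[7,0,0],[0,0,0]],
])

```text
clock: 17.4
tool_pos: [0.5455, -0.0989, 0.0038]
orientation: [0.0, 0.694, 0.72, -0.0]
ft_force: [0.1, -2.9, 1.8]
finger_gap: 0.0427
grasp_force: 1.2
```

Emit:
play_rows([
  [[7,0,0],[0,0,0]],
  [[7,0,0],[0,0,0]],
  [[7,0,0],[0,0,0]],
  [[7,0,0],[0,0,0]],
  [[7,0,0],[0,0,0]],
  [[7,0,0],[0,0,0]],
  [[7,0,0],[0,0,0]],
  [[7,0,0],[0,0,0]],
  [[7,0,0],[0,0,0]],
  [[7,0,0],[0,0,0]],
  [[5,0,0],[0,0,0]],
  [[0,0,0],[0,0,0]],
])

```text
clock: 18.4
tool_pos: [0.5426, -0.0224, 0.0039]
orientation: [-0.001, 0.693, 0.721, 0.001]
ft_force: [0.1, 0.7, 0.2]
finger_gap: 0.0427
grasp_force: 0.0
```

```bash
python3 -c "
from h import *
go([.538,.131,.004],92.1)
snap('top','top5.png');snap('side','side5.png')
a=cv2.imread('pics/top5.png')[150:300,180:380];b=cv2.imread('pics/side5.png')[200:350,200:400]
cv2.imwrite('pics/c5.png',cv2.resize(np.vstack([a,b]),(800,1200),interpolation=cv2.INTER_CUBIC)[::2,::2])"
```

```text
t 18.4 pos [ 0.5426 -0.0224  0.0039] yaw 92.25 z [ 0.     0.002 -1.   ] F [0.1 0.7 0.2] gap 0.0427 grip 0.0
shift now-axes [1.534e+02 1.400e+00 1.000e-01] turn z 0.15 shift in turned axes [ 1.534e+02  1.000e+00 -1.000e-01]
```

View pics/c5.png

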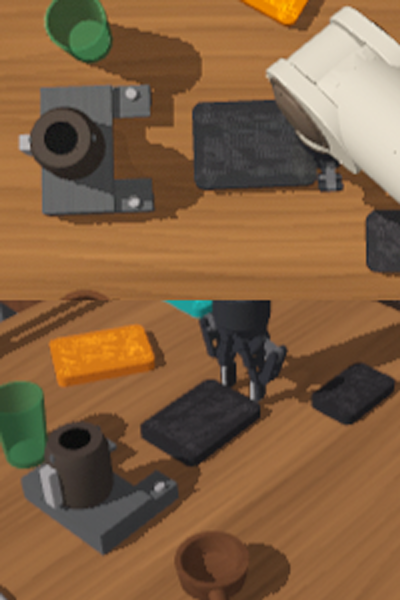

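The plate's front edge runs from crop (193,105) to (196,189), centred between the rails (y 86 to 212, slot middle about 149). It still looks square to the guide. I'll check the lateral error.

```bash
python3 - <<'E'
from h import *
i=cv2.imread('pics/top5.png')
d=dict(np.load('pics/top.npz'))
c=lambda L:[(u/2+180-.2,v/2+150-.2) for u,v in L]
p=px2w(d,c([(193,104),(196,189),(320,184),(270,100)]),.016)[:,:2]; print(p.round(4).tolist())
print(np.degrees(np.arctan2(*(p[0]-p[1])[::-1])),np.degrees(np.arctan2(*(p[1]-p[2])[::-1])),np.degrees(np.arctan2(*(p[0]-p[3])[::-1])))
# dark-plate mask for subpixel front/bottom edges
g=i[195:250,270:345].max(2)<75
cols=[(u+270,195+np.where(g[:,u])[0].max()+.5,195+np.where(g[:,u])[0].min()-.5) for u in range(12,36,6)]
for u,b,t in cols:
    a=px2w(d,[(u,b),(u,t)],.016)[:,:2]; print(u,b,t,a.round(4).tolist(),'mid',a.mean(0).round(4),'axis x',(.5355-(a.mean(0)[1]-.172)*.035).round(4))
E
```

```text
[[0.5866, 0.1264], [0.4887, 0.1223], [0.4941, -0.0185], [0.5911, 0.0383]]
2.4211243529137594 92.21392016960853 92.95822780864353
282 244.5 201.5 [[0.4882, 0.1128], [0.5873, 0.1134]] mid [0.5377 0.1131] axis x 0.5376
288 244.5 200.5 [[0.4882, 0.0992], [0.5896, 0.0997]] mid [0.5389 0.0994] axis x 0.538
294 243.5 200.5 [[0.4904, 0.0856], [0.5896, 0.086]] mid [0.54   0.0858] axis x 0.5385
300 243.5 200.5 [[0.4904, 0.072], [0.5895, 0.0722]] mid [0.54   0.0721] axis x 0.539
```

Aligned to about 1 mm. I'll push on into the slot and watch the force.

Emit:
play_rows([
  [[3,0,0],[0,0,0]],
  [[5,0,0],[0,0,0]],
  [[6,0,0],[0,0,0]],
  [[6,0,0],[0,0,0]],
  [[6,0,0],[0,0,0]],
  [[6,0,0],[0,0,0]],
  [[6,0,0],[0,0,0]],
  [[6,0,0],[0,0,0]],
  [[6,0,0],[0,0,0]],
  [[6,0,0],[0,0,0]],
  [[4,0,0],[0,0,0]],
  [[0,0,0],[0,0,0]],
])

```text
clock: 19.5
tool_pos: [0.5406, 0.037, 0.004]
orientation: [-0.0, 0.693, 0.721, 0.001]
ft_force: [0.7, 0.1, 0.8]
finger_gap: 0.0424
grasp_force: 0.0
```

Emit:
play_rows([
  [[4,0,0],[0,0,0]],
  [[5,0,0],[0,0,0]],
  [[5,0,0],[0,0,0]],
  [[5,0,0],[0,0,0]],
  [[5,0,0],[0,0,0]],
  [[5,0,0],[0,0,0]],
  [[5,0,0],[0,0,0]],
  [[5,0,0],[0,0,0]],
  [[5,0,0],[0,0,0]],
  [[5,0,0],[0,0,0]],
  [[5,0,0],[0,0,0]],
  [[0,0,0],[0,0,0]],
])

```text
clock: 20.5
tool_pos: [0.5385, 0.0912, 0.004]
orientation: [-0.0, 0.693, 0.721, 0.001]
ft_force: [0.0, 0.1, -0.4]
finger_gap: 0.043
grasp_force: 0.0
```

Emit:
play_rows([
  [[4,0,0],[0,0,0]],
  [[4,0,0],[0,0,0]],
  [[4,0,0],[0,0,0]],
  [[4,0,0],[0,0,0]],
  [[2,0,0],[0,0,0]],
  [[2,0,0],[0,0,0]],
  [[2,0,0],[0,0,0]],
  [[0,0,0],[0,0,0]],
])

```text
clock: 21.17
tool_pos: [0.5378, 0.1119, 0.0038]
orientation: [-0.0, 0.694, 0.72, 0.0]
ft_force: [-0.2, -0.3, -0.1]
finger_gap: 0.0425
grasp_force: 0.1
```

```bash
python3 -c "
from h import *
go([.538,.131,.004],92.1)"
```

```text
t 21.1667 pos [0.5378 0.1119 0.0038] yaw 92.15 z [ 0.     0.001 -1.   ] F [-0.2 -0.3 -0.1] gap 0.0425 grip 0.1142803835682571
shift now-axes [19.1  1.  -0.1] turn z 0.05 shift in turned axes [19.1  0.9 -0.2]
```

Emit:
play_rows([
  [[3,0,0],[0,0,0]],
  [[3,0,0],[0,0,0]],
  [[3,0,0],[0,0,0]],
  [[3,0,0],[0,0,0]],
  [[2,0,0],[0,0,0]],
  [[0,0,0],[0,0,0]],
])

```text
clock: 21.67
tool_pos: [0.5371, 0.1264, 0.0039]
orientation: [-0.0, 0.693, 0.72, 0.0]
ft_force: [0.3, 0.1, -0.5]
finger_gap: 0.0425
grasp_force: 0.0
```

Emit:
play_rows([
  [[1,0,0],[0,0,0]],
  [[1,0,0],[0,0,0]],
  [[1,0,0],[0,0,0]],
  [[0,0,0],[0,0,0]],
])

```text
clock: 22.0
tool_pos: [0.5372, 0.1283, 0.0039]
orientation: [0.0, 0.694, 0.72, 0.0]
ft_force: [-0.1, -1.2, 0.7]
finger_gap: 0.0425
grasp_force: 0.8
```

Emit:
play_rows([
  [[1,0,0],[0,0,0]],
  [[1,0,0],[0,0,0]],
  [[0,0,0],[0,0,0]],
])

```text
clock: 22.25
tool_pos: [0.5371, 0.1305, 0.0038]
orientation: [-0.0, 0.694, 0.72, 0.0]
ft_force: [0.5, -1.0, -0.4]
finger_gap: 0.0426
grasp_force: 0.7
```

Emit:
play_rows([
  [[1,0,0],[0,0,0]],
  [[1,0,0],[0,0,0]],
  [[0,0,0],[0,0,0]],
])

```text
clock: 22.5
tool_pos: [0.537, 0.1326, 0.0038]
orientation: [-0.0, 0.694, 0.72, 0.0]
ft_force: [0.7, -1.1, -0.7]
finger_gap: 0.0425
grasp_force: 0.6
```

Emit:
play_rows([
  [[1,0,0],[0,0,0]],
  [[1,0,0],[0,0,0]],
  [[0,0,0],[0,0,0]],
])

```text
clock: 22.75
tool_pos: [0.5369, 0.1347, 0.0038]
orientation: [-0.0, 0.694, 0.72, 0.0]
ft_force: [1.1, -1.5, -0.4]
finger_gap: 0.0427
grasp_force: 0.6
```

Emit:
play_rows([
  [[1,0,0],[0,0,0]],
  [[1,0,0],[0,0,0]],
  [[0,0,0],[0,0,0]],
])

```text
clock: 23.0
tool_pos: [0.5369, 0.1351, 0.0038]
orientation: [0.001, 0.694, 0.72, -0.001]
ft_force: [-0.0, -4.6, 2.8]
finger_gap: 0.0428
grasp_force: 2.4
```

Emit:
play_rows([
  [[1,0,0],[0,0,0]],
  [[1,0,0],[0,0,0]],
  [[0,0,0],[0,0,0]],
])

```text
clock: 23.25
tool_pos: [0.5369, 0.1352, 0.0038]
orientation: [0.001, 0.694, 0.72, -0.002]
ft_force: [-0.3, -9.6, 5.3]
finger_gap: 0.0427
grasp_force: 4.4
```

```bash
python3 -c "
from h import *
go([.538,.135,.004],92.1)
snap('top','top6.png');snap('side','side6.png')
a=cv2.imread('pics/top6.png')[180:280,190:323];b=cv2.imread('pics/side6.png')[240:340,200:333]
cv2.imwrite('pics/c6.png',cv2.resize(np.hstack([a,b]),None,fx=3,fy=3,interpolation=cv2.INTER_CUBIC))"
```

```text
t 23.25 pos [0.5369 0.1352 0.0038] yaw 92.04 z [-0.001 -0.005 -1.   ] F [-0.3 -9.6  5.3] gap 0.0427 grip 4.372116727754474
shift now-axes [-0.2  1.1 -0.2] turn z -0.06 shift in turned axes [-0.2  1.1 -0.2]
```

View pics/c6.png

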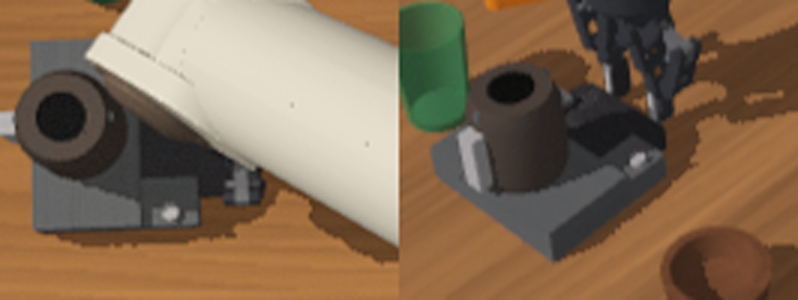

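The force rises from 1 N to 10 N while the tool stands still, and the plate fills the slot with about 30 mm sticking out. It is against the stop, so I'll back off, lift and check.

Emit:
play_rows([
  [[-4,0,0],[0,0,0]],
  [[-10,0,0],[0,0,0]],
  [[-15,0,0],[0,0,0]],
  [[-15,0,0],[0,0,0]],
  [[0,0,-20],[0,0,0]],
  [[0,0,-30],[0,0,0]],
  [[-10,0,-30],[0,0,0]],
  [[-30,0,-20],[0,0,0]],
  [[-30,0,0],[0,0,0]],
  [[-30,0,0],[0,0,0]],
  [[-30,0,0],[0,0,0]],
  [[-30,0,0],[0,0,0]],
])

```text
clock: 24.35
tool_pos: [0.5444, -0.0667, 0.1041]
orientation: [0.0, 0.694, 0.72, 0.001]
ft_force: [0.2, -0.0, 0.1]
finger_gap: 0.0429
grasp_force: 0.0
```

Emit:
play_rows([
  [[-30,0,0],[0,0,0]],
  [[-20,0,0],[0,0,0]],
  [[0,0,0],[0,0,0]],
  [[0,0,0],[0,0,0]],
  [[0,0,0],[0,0,0]],
])

```text
clock: 24.77
tool_pos: [0.5462, -0.1144, 0.1039]
orientation: [-0.0, 0.694, 0.72, 0.001]
ft_force: [0.3, 0.6, 0.2]
finger_gap: 0.0425
grasp_force: 0.0
```

```bash
python3 -c "
from h import *
go([.538,.135,.004],92.1)
snap('top','top7.png')
a=cv2.imread('pics/top7.png')[130:290,180:380]
cv2.imwrite('pics/c7.png',cv2.resize(a,None,fx=3.75,fy=3.75,interpolation=cv2.INTER_CUBIC))"
```

```text
t 24.7667 pos [ 0.5462 -0.1144  0.1039] yaw 92.17 z [ 0.001  0.002 -1.   ] F [0.3 0.6 0.2] gap 0.0425 grip 0.0
shift now-axes [249.3   1.2 100.3] turn z 0.07 shift in turned axes [249.5   1.   99.9]
```

View pics/c7.png

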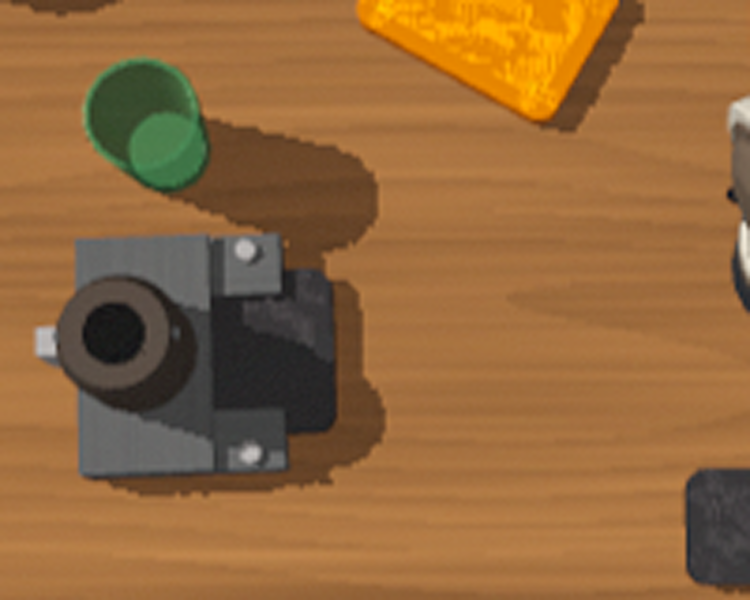

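The plate's rear edge is at crop column 334 and the rail mouth at 284, so about 30 mm sticks out, square to the guide. That is home. The tumbler and small plate haven't moved.

```bash
python3 -c "
from h import *
print(close_job())"
```

```text
the job is handed in; nothing more can be done
None
```

I laid the paddle flat on the rest board, pushed the larger plate home against the guide's stop and handed the job in at about 25 s; `close_job()` returned no verdict.

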